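Hang the tool shelf on the slotted stand and shut its keeper

ROBOT

A 6-joint arm with a two-finger parallel gripper is mounted at the origin on the work surface. World frame = base frame: x ahead of the robot, y to its left, z up, the work surface at z = 0. Lengths are in mm, angles in rad, forces in N, time in s.
With the tool pointing down it reaches from about 400 to 925 mm from the base axis. Payload 3.4 kg.
Tool frame: the origin (TCP) lies on the centre line of the jaws, within the pads' length; the fingertips stand 19 mm ahead of it and the grasp point (between the pads) is the TCP (tip_extent is the distance from the TCP to the fingertips, in mm); z points along the fingers, x is the direction in which the jaws open and shut, and the axes are right-handed (so a half turn about z gives the same grasp; the last joint's range is limited). The gripper opens to 85 mm and grips with 20 to 120 N. Pads are 22 mm wide; open, the fingers measure 114 mm over their backs; the gripper's body (76 mm by 85 mm) begins 54 mm behind the grasp point. The pads swing forward as they close: fully open they stand 13 mm farther back than shut.
Start: joints at [-1.335, 0.307, 1.506, -0, 1.328, -0.073], TCP at [174.727, -547.815, 221.805] pointing down, gripper open.
Joint ranges: [-3.12, 3.12], [-1.05, 2.28], [0.14, 2.33], [-1.42, 4.57], [0.1, 2.73], [-2.68, 2.68]. Speed limits (rad/s): [2.57, 2.57, 3.14, 3.14, 3.14, 3.14].

INTERFACE

Orientations are given as [roll, pitch, yaw] about the fixed x, y, z axes, in that order (R = Rz(yaw) Ry(pitch) Rx(roll)).
In Python, from station import read_state, grab_frame, finish_job, tip_extent gives the robot as it stands. The module is installed in compiled form; this text tells all that it offers.
- The arm moves only by the tool apply_moves, never from a script. Its argument "deltas" is a list that holds one entry, the list of rows, each a list of 7 numbers: the shift along the tool's x, y, z scaled (see below), then the turn, a rotation vector about the tool's x, y, z scaled (see below), then the gripper's target within -1 to 1 (shut at 1, half-way at 0, fully open at -1). In form: [[[tx, ty, tz, ax, ay, az, fingers], ...]]. A call has 1 to 10 rows; each row shifts and turns the commanded pose from where the row before left it, along the tool's axes as they then stand; what a row does not reach is not made up. The controller multiplies each number of a shift by 0.2 m and each number of a turn by pi rad. A row lasts 1/12 s, in which the tool goes at most 41.7 mm and 7.16 degrees, less where a joint would pass 70% of its speed; a pose out of reach is approached as far as the arm can. A call with a number of a shift or a turn outside -1 to 1 is refused whole. A call with a gripper value outside its range is refused whole. The fingers move at their own pace and stop on an object; the grip force is fixed at half the most. Time passes only in rows, so rows that do not move let the fingers close. It gives the time, the measured TCP pose, the force and the opening at its end, in the units of the state.
- read_state(): the state, without advancing time (a new reading comes with each control period).
- grab_frame(name): name is "side" or "top"; returns a dict with "img" (480x640x3 uint8, red, green, blue), "z_map" (480x640 float32, mm along the optical axis (not along the pixel's ray), 0 where there is no reading), "intrinsics" (3x3 intrinsics, pixels), "world_from_camera" (4x4, takes a point from camera to world coordinates). Camera axes: x right, y up, looking along -z (the intrinsics and any distortion apply to the point x, -y, -z); pixel columns grow to the right and rows downward; lengths in mm; the calibration is good to about 2 mm. A picture is of the moment at which its call begins.
- finish_job(): hands the job in, once; it reports no verdict.
The state is a dict: "clock": time; "q": joint angles; "qvel": joint speeds; "effort": joint torques, N m; "tcp_pos": TCP position; "orientation": TCP orientation; "wrist_force": force on the tool from outside, world axes, zero at the start; "ft_torque": the same for the moment, N m; "gripper_width": finger opening in mm.
Only numpy, scipy, OpenCV 4.12 (cv2) and the standard library are available. Lean on these libraries where they do the work, as an engineer would, in place of code of your own. Each camera call takes 0.05 s, during which the arm holds its last target. There are 200 camera calls.

TASK

Hang the plywood tool shelf on the green slotted stand: hook its two steel tabs into the top pair of slots and push it down until both tabs click fully home. Then tip the orange keeper flap on top of the stand's right-hand upright forward, so that it snaps shut over the shelf's back board. Leave the other things on the table where they are.

Things in the scene. Friction and masses are not known exactly. Their poses are not given: they have to be found in the camera images.
- stand: Fixed green steel stand, 230 mm tall: two U-channel uprights (34 mm wide, 30 mm deep) on a plywood foot 150 x 224 mm with bins up to 56 mm high. Origin at table height, in the plane of the uprights' front face, midway between them; x points into the slots (the shelf goes on from the -x side, moving along +x), y to the left upright, z up. Between the uprights 116 mm is open above z = 85 mm.
- slot_left (a point): Centre of the left upright's top slot, on the front face: y = +75 mm, z = 192 mm in the stand's frame. The slot is 14 mm wide and 44 mm tall (z 170 to 214 mm) in a face plate 4 mm thick. Two more slots lie below it. A spring ball inside, below the slot, catches the tab: a shelf hooked in and let go stays some 15 mm above home and needs a firm push down to click.
- slot_right (a point): The same on the right upright, at y = -75 mm. To push both tabs past the balls takes 12 to 20 N straight down on the middle of the back board's top edge (allow 24 N); the balls then click into notches in the tabs. If only one tab clicks, push down on the board's top edge over the other.
- shelf_home (a point): Point fixed to the stand where shelf_center lies when the shelf is fully home: 5 mm in front of the uprights' front face, midway between them, 169.5 mm above the table; axes as the stand's.
- shelf_center (a point): Loose plywood shelf, 0.2 kg, standing on its deck at the start. Point: centre of its back board (10 mm thick along x, 190 mm wide along y, 115 mm tall along z). x points backwards (the side of the tabs), y left, z up. At its foot a deck 10 mm thick reaches 70 mm forward (-x). Grip the board from above at the middle of its top edge, a finger before and one behind (between the uprights).
- shelf_top (a point): Middle of the top edge of the shelf's back board, 57.5 mm above shelf_center: the place to grip and to push down. When fully home it is 227 mm above the table.
- tab_left (a point): Left steel hook tab on the shelf: middle of its height, at the board's back face; y = +75 mm and 5.5 mm below shelf_center. The tab is 6 mm wide, stands out 10.5 mm and is 36 mm tall: a shank (top 12 mm) that comes to rest on the slot's lower edge, and a lip 24 mm long that hangs down behind the face plate. It enters the slot when the shelf is 24 to 32 mm above home.
- tab_right (a point): The same on the right, at y = -75 mm.
- keeper (a joint): Orange keeper flap, 60 mm long, 36 wide, 4 thick, with an over-centre spring. 0 = shut (level, pointing forward to the stand's -x, over the shelf board's top edge); 2.2 rad = open stop (pointing up and leaning back to +x), its start. Past the snap point at about 1.2 rad it springs by itself to the other stop. 2 to 4 N near its tip moves it. It cannot shut over a shelf that is not down.
- keeper_hinge (a point): Middle of the keeper's hinge on top of the right upright: x = +20, y = -75, z = 234 mm in the stand's frame; the hinge axis is the stand's y.
- keeper_tip (a point): Middle of the free end of the orange keeper flap, 60 mm from its hinge; moves with the flap.
- screwdriver: Bystander, not to be moved: orange screwdriver 190 mm long, lying.
- screwdriver2: Bystander, not to be moved: green screwdriver 170 mm long, lying.
- wrench: Bystander, not to be moved: steel wrench 170 mm long, lying.
- hammer: Bystander, not to be moved: hammer 290 mm long, lying.
- spray_can: Bystander, not to be moved: white and red spray can, 62 mm diameter, 170 mm tall, standing.
- cup: Bystander, not to be moved: white plastic cup, 72 mm diameter, 85 mm tall, standing.
- car: Bystander, not to be moved: pupils' plywood car with four blue wheels, 155 x 90 x 45 mm.
- clamp: Bystander, not to be moved: red G-clamp lying flat, about 140 x 80 x 16 mm.

How it is judged (in metres and radians):
On the way, in this order (a step that is already met when the one before it is completed fails the run):
1. The shelf's tabs are hooked in the top slots and the shelf is pushed down, fully home (x of shelf_center in the frame of shelf_home between -0.006 and 0.006 m and y of shelf_center in the frame of shelf_home between -0.007 and 0.007 m and z of shelf_center in the frame of shelf_home between -0.004 and 0.004 m and angle between shelf_center's own z axis and vertical below 0.08 rad and angle between the x axis of shelf_center and the x axis of shelf_home, either way round below 0.08 rad), for 0.2 s.
2. The keeper flap is shut over the shelf (value of joint keeper below 0.12 rad), for 0.2 s.
At the end, for the whole second after the job is handed in: The shelf hangs in the top slots, fully home: its centre within 4 mm in height, 6 mm fore-and-aft and 7 mm sideways of the home point, upright and square to the stand within 0.08 rad; the keeper is shut (below 0.12 rad) (all of step 1 and value of joint keeper below 0.12 rad); the robot touches nothing.
It fails at once if a bystander moved more than 30 mm (distance of any of screwdriver, screwdriver2, wrench, hammer, spray_can, cup, car, clamp from where it was at the start of the episode above 0.03 m).
It also fails if it takes over 64 s, if anything falls off the work surface, if the arm or the gripper's body presses on something with over 40 N, if the wrist force passes 120 N, or if a joint passes its speed limit or range.

## Working session

There is one attempt and no reset: what is moved stays moved. The work goes in short steps, Python scripts to look and compute and a tool call to move; the robot and the scene stay as the last step left them, time stands still between calls to the robot, and variables do not carry over. Pictures are saved under pics/ and viewed, about 8 in all and at most 12, crops included, and the job is handed in when it is done.

Besides the shell and the picture viewer there is one more tool, called by a JSON object that holds its "api" and its "payload". apply_moves: Moves the arm, as the interface text tells. Shifts and turns lie within -1 to 1; 1 stands for 0.2 m of shift or pi rad of turn. Its arguments: {"type":"object","properties":{"deltas":{"type":"array"}},"required":["deltas"]}

```bash
mkdir -p pics; cat > h.py <<'E'
import numpy as np, cv2
from station import *
def snap(n,name,crop=None,s=1):
    f=grab_frame(n); im=f["img"][:,:,::-1]
    if crop: a,b,c,d=crop; im=im[b:d,a:c]
    cv2.imwrite(f"pics/{name}.png",cv2.resize(im,None,fx=s,fy=s)); return f
def cloud(f):
    z=f["z_map"]; K=f["intrinsics"]; v,u=np.mgrid[:480,:640]
    p=np.stack([(u-K[0,2])/K[0,0]*z,-(v-K[1,2])/K[1,1]*z,-z,np.ones_like(z)],-1)
    p=p@np.array(f["world_from_camera"]).T
    p=p[...,:3].copy(); p[z==0]=np.nan; return p
E
python3 - <<'E'
from h import *
print(read_state())
for n in("top","side"):
    f=snap(n,n+"0"); np.savez(n+"0.npz",**{k:np.array(v) for k,v in f.items()}); print(f["intrinsics"],f["world_from_camera"])
E
```

```text
{'clock': 0.0, 'q': array([-1.33550103e+00,  3.07579863e-01,  1.50769293e+00, -1.23398843e-05,
        1.32837265e+00, -7.35293788e-02]), 'qvel': array([ 0.00090478,  0.00015151,  0.00097947,  0.0006841 , -0.0005174 ,
       -0.0009036 ]), 'effort': array([ 3.84906516e-04, -4.57550490e+01, -2.51918632e+01, -4.61326799e-04,
        1.35663495e-02, -1.44940384e-05]), 'tcp_pos': array([ 174.55309117, -547.11040858,  220.86974299]), 'orientation': array([-3.14145379e+00,  2.04812836e-03, -1.26196853e+00]), 'wrist_force': array([ 0.44954576, -0.24022457,  0.03531676]), 'ft_torque': array([-0.01279572, -0.05885666,  0.00019279]), 'gripper_width': 85.03930867152322}
[[600.42331795   0.         316.45218191]
 [  0.         600.42331795 234.79250698]
 [  0.           0.           1.        ]] [[ 2.29198919e-02  9.96957975e-01 -7.44947938e-02  4.01447733e+02]
 [-9.99505813e-01  2.44543269e-02  1.97513271e-02  1.53560923e+01]
 [ 2.15129631e-02  7.40052812e-02  9.97025782e-01  1.59980814e+03]
 [ 0.00000000e+00  0.00000000e+00  0.00000000e+00  1.00000000e+00]]
[[546.17556053   0.         314.31712098]
 [  0.         546.17556053 234.80220314]
 [  0.           0.           1.        ]] [[-9.61382593e-01  1.45413033e-01 -2.33663347e-01  1.89036068e+02]
 [-2.75127227e-01 -4.86305981e-01  8.29344019e-01  1.25819574e+03]
 [ 6.96554593e-03  8.61604052e-01  5.07533189e-01  9.32193370e+02]
 [ 0.00000000e+00  0.00000000e+00  0.00000000e+00  1.00000000e+00]]
```

View pics/top0.png

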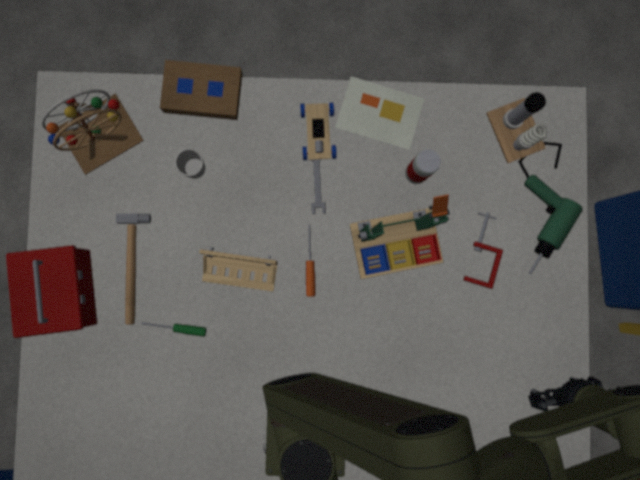

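View pics/side0.png

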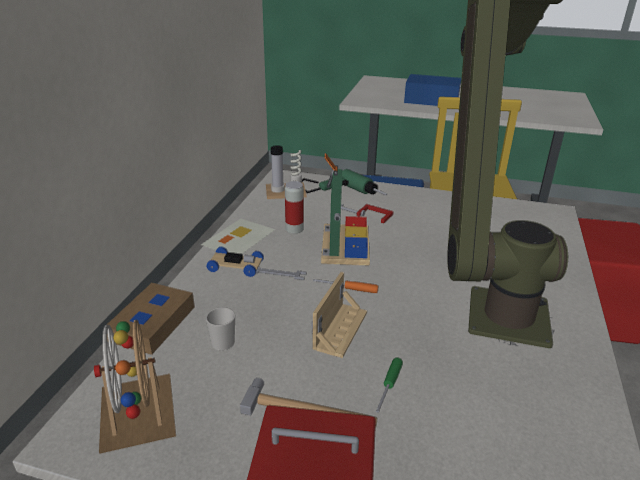

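The top view shows the shelf near (240,268) with its tabs on the far side. The stand is near (400,235), with its bins toward the robot and the keeper at (437,207). Next I'll measure both with the depth map.

```bash
cat > m.py <<'E'
from h import *
def fit(p,tag):
    c,s,a=cv2.minAreaRect(p[:,:2].astype(np.float32)); print(tag,len(p),np.round(c,1),np.round(s,1),round(a,1),"z",np.round(np.percentile(p[:,2],[2,50,98]),1))
E
python3 - <<'E'
from m import *
for n in("top","side"):
    f=dict(np.load(n+"0.npz")); P=cloud(f); v,u=np.mgrid[:480,:640]; H=P[...,2]
    X,Y=P[...,0],P[...,1]
    print(n, "table z",np.nanmedian(H[(abs(X-400)<200)&(abs(Y-60)<60)]))
    sh=(X>250)&(X<420)&(Y>80)&(Y<330)
    if n=="top": print(P[268,240],P[230,372],P[220,420],P[205,440])
    q=P[sh&(H>108)&(H<125)]; 
    if len(q)>5: fit(q,"board top")
    q=P[sh&(H>20)&(H<95)];
    if len(q)>5: fit(q,"board mid")
    q=P[sh&(H>4)&(H<16)];
    if len(q)>5: fit(q,"deck")
    st=(X>280)&(X<560)&(Y>-380)&(Y<-40)
    g=f["img"].astype(int); green=(g[...,1]>g[...,0]+10)&(g[...,1]>g[...,2]+5)
    for lo,hi in((215,240),(100,215)):
        q=P[st&green&(H>lo)&(H<hi)]
        if len(q)>5:
            fit(q,f"green {lo}")
            m=q[:,1]>np.mean(q[:,1])
            if m.sum()>5: fit(q[m],"  left")
            if (~m).sum()>5: fit(q[~m],"  right")
    q=P[st&(H>240)&(H<320)]; 
    if len(q)>5: fit(q,"keeper")
    q=P[st&(H>4)&(H<20)]
    if len(q)>5: fit(q,"foot")
E
python3 - <<'E'
import cv2,numpy as np
import sys; sys.path.insert(0,'.')
a=cv2.imread('pics/top0.png')[180:310,180:480]
b=cv2.imread('pics/side0.png')[145:365,290:450]
a=cv2.resize(a,None,fx=2.6,fy=2.6,interpolation=2); 
cv2.imwrite('pics/c0.png',a)
E
```

```text
top table z 0.3199469996030757
[427.55551064 183.97310376   5.40721153] [ 532.97263273 -158.86131166   53.27976928] [ 558.56465106 -276.76580656   87.51613004] [ 575.97846221 -288.73737333  258.50234257]
board mid 214 [368.1 233.7] [135.9 287. ] 38.9 z [20.4 25.2 41.1]
deck 1456 [335.1 204.8] [169.6 249.7] 0.1 z [ 4.1  7.7 15.3]
green 215 114 [ 534.9 -220.5] [ 25.9 184. ] 11.2 z [215.4 228.  234.2]
  left 65 [ 520.3 -146.7] [25.9 33.6] 11.2 z [215.4 227.6 233.7]
  right 49 [ 546.2 -294.6] [13.2 34.1] 8.9 z [216.2 228.3 235.2]
green 100 230 [ 535.  -219.6] [ 27.9 183.4] 10.8 z [104.2 168.2 213.7]
  left 98 [ 521.  -145.8] [27.9 32.9] 11.2 z [104.7 170.5 214.3]
  right 132 [ 551.4 -292.6] [23.2 34. ] 11.2 z [103.6 162.8 213.5]
keeper 16 [ 558.3 -284.5] [ 9.3 28.9] 15.5 z [240.8 242.5 246.3]
foot 2769 [ 420.1 -210. ] [279.7 339.3] 0.0 z [ 4.1 13.3 19.8]
side table z 0.8398191567248432
board mid 225 [367.9 234. ] [134.5 287. ] 39.2 z [20.3 24.8 42.8]
deck 855 [335.1 205.5] [169.8 247.1] 0.0 z [ 4.2  9.8 14.5]
green 215 149 [ 537.6 -220. ] [ 29.6 194.4] 13.4 z [215.6 223.5 233. ]
  left 102 [ 520.4 -147.8] [29.6 46. ] 13.4 z [215.6 224.7 231.8]
  right 47 [ 552.8 -292.6] [25.2 45.8] 14.1 z [215.6 221.8 233.1]
green 100 392 [ 531.8 -206.7] [ 29.7 168.4] 11.1 z [102.1 177.5 213.5]
  left 302 [ 519.2 -141.7] [29.8 35.5] 12.4 z [101.7 161.5 212.3]
  right 90 [ 547.9 -280.2] [25.5 18.5] 6.1 z [176.4 194.6 214.1]
keeper 8 [ 556.3 -284.4] [ 9.4 33.8] 14.2 z [240.3 242.  245.9]
foot 681 [ 422.  -208.6] [276.1 337.4] 0.3 z [ 4.1 15.4 19.7]
```

View pics/c0.png

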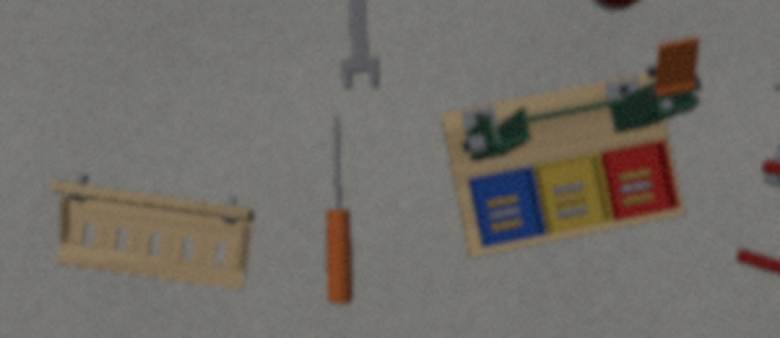

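```bash
python3 - <<'E'
from m import *
for n in("top","side"):
    f=dict(np.load(n+"0.npz")); P=cloud(f); X,Y,H=[P[...,i] for i in range(3)]
    print(n)
    sh=(X>350)&(X<500)&(Y>85)&(Y<330)
    for lo,hi in((112,125),(106,120),(25,106),(5.5,16)):
        q=P[sh&(H>lo)&(H<hi)]
        if len(q)>5: fit(q,f"{lo}-{hi}")
    q=P[sh&(H>108)&(H<122)]
    d=np.polyfit(q[:,1],q[:,0],1);print("line yaw deg",-np.degrees(np.arctan(d[0])), "ends y",np.percentile(q[:,1],[0,1,99,100]))
    st=(X>480)&(X<600)&(Y>-340)&(Y<-100)
    # rotate into stand frame guess
    a=np.radians(11.2); R=np.array([[np.cos(a),-np.sin(a)],[np.sin(a),np.cos(a)]])
    L=(P[...,:2]-[520.2,-223.3])@R
    for sgn in(1,-1):
        m=st&(H>120)&(H<233)&(abs(L[...,1]-sgn*75)<25)&(abs(L[...,0]-15)<22)
        q=L[m]; print(sgn,m.sum(),np.round(np.percentile(q,[1,5,50,95,99],axis=0).T,1))
        m=st&(H>222)&(H<234)&(abs(L[...,1]-sgn*75)<25)&(abs(L[...,0]-15)<22)
        q=L[m]; print(' top',sgn,m.sum(),np.round(np.percentile(q,[1,5,50,95,99],axis=0).T,1))
    m=st&(H>238)&(H<310); q=L[m]; print("keeper",m.sum(),np.round(np.percentile(np.c_[q,H[m]],[1,50,99],axis=0).T,1))
E
```

```text
top
112-125 257 [455.  179.9] [188.8   9.9] 83.2 z [112.3 115.4 121.6]
106-120 297 [455.1 180.6] [190.  10.] 83.1 z [109.2 114.5 119.4]
25-106 187 [439.5 181.7] [189.4  64.5] 84.0 z [ 26.4  55.8 101.8]
5.5-16 1558 [424.7 208.1] [147.7 244.3] 1.3 z [ 5.6  9.8 15.5]
line yaw deg -6.820681880435033 ends y [ 86.67567437  87.21353202 272.30341346 275.32596026]
1 223 [[ 2.   2.2 14.1 30.1 31.8]
 [57.5 59.1 78.9 95.9 98.9]]
 top 1 67 [[ 2.5  2.9 10.7 29.6 31.5]
 [57.1 57.9 75.  91.4 92. ]]
-1 234 [[  5.6   5.9  16.4  32.9  35.1]
 [-92.6 -91.  -60.4 -57.7 -53.8]]
 top -1 61 [[  5.6   5.8  12.   30.8  34.6]
 [-94.6 -92.8 -75.2 -54.1 -53.4]]
keeper 302 [[ 21.9  42.8  61.8]
 [-95.4 -74.1 -53.6]
 [238.4 260.9 285.2]]
side
112-125 199 [453.3 180. ] [190.9  12.2] 83.4 z [112.2 115.1 118.7]
106-120 257 [453.4 181.1] [193.   12.5] 83.1 z [106.8 114.3 118.7]
25-106 924 [439.2 182.1] [196.4  61.1] 82.5 z [ 26.6  58.9 104.4]
5.5-16 1254 [415.6 188.9] [206.3 105.9] 72.2 z [ 6.1 10.2 14.7]
line yaw deg -6.91039765203499 ends y [ 85.51866835  88.7323262  273.9686108  275.56858847]
1 356 [[ 0.1  1.3 15.6 28.  30. ]
 [54.6 58.3 89.1 95.2 97.6]]
 top 1 65 [[ 0.1  1.1 13.7 28.2 30.2]
 [52.  55.6 72.4 94.5 96.6]]
-1 179 [[  3.8   4.6  17.3  33.9  35.3]
 [-92.9 -89.3 -61.  -53.8 -52.1]]
 top -1 40 [[  5.4   5.6  16.4  34.3  34.8]
 [-91.3 -90.9 -62.9 -53.9 -52.6]]
keeper 80 [[ 19.4  40.   58.3]
 [-94.8 -68.6 -51.3]
 [238.8 259.8 284.6]]
```

```bash
cat > go.py <<'E'
import sys
from h import *
from scipy.spatial.transform import Rotation as R
# usage: go.py x y z yawdeg nrows : prints the per-row shift (yaw turned on the way, tool down)
x,y,z,yaw,n=map(float,sys.argv[1:]); s=read_state()
p=np.array(s["tcp_pos"]); r=R.from_euler("xyz",s["orientation"])
t=R.from_euler("xyz",[np.pi,0,np.radians(yaw)])
rv=(r.inv()*t).as_rotvec()/n; step=R.from_rotvec(rv); d=(np.array([x,y,z])-p)/n
print("from",p.round(1),np.round(s["orientation"],3),"dist/row",np.linalg.norm(d).round(1),"turn/row deg",np.degrees(np.linalg.norm(rv)).round(2))
print("turn",np.round(rv/np.pi,4))
c=r
for i in range(int(n)):
    if i==0 or np.linalg.norm(rv)>.002: print(np.round(c.inv().apply(d)/200,3))
    c=c*step
E
```

{"api": "apply_moves", "payload": {"deltas": [[[0,0,-0.03,0,0,-0.0364,-1],[0,0,-0.03,0,0,-0.0364,-1],[0,0,-0.03,0,0,-0.0364,-1],[0,0,-0.03,0,0,-0.0364,-1],[0,0,-0.03,0,0,-0.0364,-1],[0,0,-0.03,0,0,-0.0364,-1],[0,0,-0.03,0,0,-0.0364,-1],[0,0,-0.03,0,0,-0.0364,-1],[0,0,-0.03,0,0,-0.0364,-1],[0,0,-0.03,0,0,-0.0364,-1]]]}}

```text
clock: 0.93
tcp_pos: [174.6, -547.4, 281.5]
orientation: [-3.14, 0.001, -0.113]
wrist_force: [-0.3, -0.4, 0.4]
gripper_width: 85.2
```

```bash
python3 go.py 430 -190 280 -6.85 20;  python3 go.py 430 -190 280 -6.85 10
```

```text
from [ 174.6 -547.4  281.5] [-3.14e+00  1.00e-03 -1.13e-01] dist/row 22.0 turn/row deg 0.02
turn [-0.      0.      0.0001]
[ 0.053 -0.096  0.   ]
from [ 174.6 -547.4  281.5] [-3.14e+00  1.00e-03 -1.13e-01] dist/row 43.9 turn/row deg 0.04
turn [-0.      0.      0.0002]
[ 0.107 -0.192  0.001]
```

{"api": "apply_moves", "payload": {"deltas": [[[0.107,-0.192,0,0,0,0,-1],[0.107,-0.192,0,0,0,0,-1],[0.107,-0.192,0,0,0,0,-1],[0.107,-0.192,0,0,0,0,-1],[0.107,-0.192,0,0,0,0,-1],[0.107,-0.192,0,0,0,0,-1],[0.107,-0.192,0,0,0,0,-1],[0.107,-0.192,0,0,0,0,-1],[0.107,-0.192,0,0,0,0,-1],[0.107,-0.192,0,0,0,0,-1]]]}}

```text
clock: 1.77
tcp_pos: [419.6, -208.3, 281.6]
orientation: [-3.141, 0.0, -0.119]
wrist_force: [0.7, -1.3, 0.1]
gripper_width: 85.6
```

```bash
python3 go.py 454.3 180.7 180 -6.85 10
```

```text
from [ 419.6 -208.3  281.6] [-3.141  0.    -0.119] dist/row 40.4 turn/row deg 0.01
turn [-0.  0.  0.]
[-0.006 -0.195  0.051]
```

{"api": "apply_moves", "payload": {"deltas": [[[0,-0.19,0.05,0,0,0,-1],[0,-0.19,0.05,0,0,0,-1],[0,-0.19,0.05,0,0,0,-1],[0,-0.19,0.05,0,0,0,-1],[0,-0.19,0.05,0,0,0,-1],[0,-0.19,0.05,0,0,0,-1],[0,-0.19,0.05,0,0,0,-1],[0,-0.19,0.05,0,0,0,-1],[0,-0.19,0.05,0,0,0,-1],[0,0,0,0,0,0,-1]]]}}

```text
clock: 2.6
tcp_pos: [458.8, 135.2, 189.8]
orientation: [-3.139, 0.003, -0.113]
wrist_force: [1.7, -0.6, 0.8]
gripper_width: 85.8
```

```bash
python3 go.py 454.3 180.7 150 -6.85 3
```

```text
from [458.8 135.2 189.8] [-3.139e+00  3.000e-03 -1.130e-01] dist/row 20.2 turn/row deg 0.15
turn [-0.0003  0.0003  0.0007]
[-0.016 -0.074  0.067]
[-0.016 -0.074  0.067]
[-0.016 -0.074  0.066]
```

{"api": "apply_moves", "payload": {"deltas": [[[-0.016,-0.074,0.067,0,0,0,-1],[-0.016,-0.074,0.067,0,0,0,-1],[-0.016,-0.074,0.067,0,0,0,-1],[0,0,0,0,0,0,-1],[0,0,0,0,0,0,-1],[0,0,0,0,0,0,-1]]]}}

```text
clock: 3.1
tcp_pos: [455.4, 173.8, 151.8]
orientation: [3.141, -0.0, -0.118]
wrist_force: [-0.0, 0.6, 0.3]
gripper_width: 85.1
```

```bash
python3 go.py 454.3 180.7 103 -6.85 5
```

```text
from [455.4 173.8 151.8] [ 3.141 -0.    -0.118] dist/row 9.9 turn/row deg 0.02
turn [ 0.     -0.      0.0001]
[-0.002 -0.007  0.049]
```

{"api": "apply_moves", "payload": {"deltas": [[[-0.002,-0.009,0.049,0,0,0,-1],[-0.002,-0.009,0.049,0,0,0,-1],[-0.002,-0.009,0.049,0,0,0,-1],[-0.002,-0.009,0.049,0,0,0,-1],[-0.002,0,0.049,0,0,0,-1],[0,0,0,0,0,0,-1],[0,0,0,0,0,0,-1]]]}}

```text
clock: 3.68
tcp_pos: [453.3, 181.5, 101.5]
orientation: [3.141, 0.002, -0.118]
wrist_force: [-0.6, -0.1, 1.9]
gripper_width: 85.6
```

```bash
python3 go.py 454.3 180.7 103 -6.85 1; python3 - <<'E'
from h import *
snap("side","s1",(260,140,500,380),2.4)
E
```

```text
from [453.3 181.5 101.5] [ 3.141e+00  2.000e-03 -1.180e-01] dist/row 2.0 turn/row deg 0.16
turn [0.0003 0.0008 0.0004]
[ 0.006  0.004 -0.007]
```

View pics/s1.png

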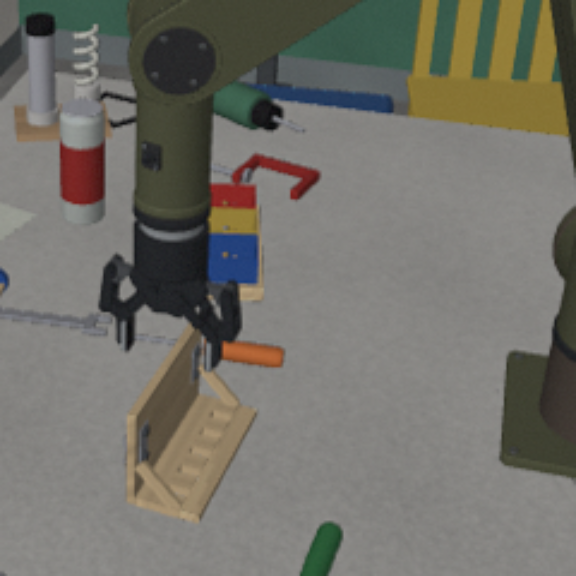

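```bash
python3 - <<'E'
from h import *
f=grab_frame("side"); W=np.linalg.inv(np.array(f["world_from_camera"])); K=f["intrinsics"]
s=read_state(); print(s["tcp_pos"],s["q"])
def pr(p):
    c=W@np.r_[p,1]; u=K@np.array([c[0],-c[1],-c[2]]); return (u[:2]/u[2]-[260,140])*2.4
t=s["tcp_pos"]
a=np.radians(-6.85);ex=np.array([np.cos(a),np.sin(a),0]);ey=np.array([-np.sin(a),np.cos(a),0]);c=np.array([454.3,180.7,115])
for n,p in dict(tcp=t,tipf=t+ex*-45+[0,0,-6],tipb=t+ex*45+[0,0,-6],topmid=c,topL=c+95*ey,topR=c-95*ey).items(): print(n,pr(p).round())
P=cloud(f);X,Y,H=[P[...,i] for i in range(3)]
from m import fit
q=P[(X>440)&(X<470)&(Y>70)&(Y<300)&(H>108)&(H<120)]; fit(q,"edge"); print(np.percentile(q[:,1],[1,50,99]))
E
```

```text
[454.32496008 181.84976871 102.58232123] [ 2.94399372e-01  3.18635285e-01  1.84341140e+00 -1.03828324e-05
  9.79536922e-01  4.12881768e-01]
tcp [164. 373.]
tipf [204. 388.]
tipb [125. 368.]
topmid [165. 363.]
topL [129. 416.]
topR [196. 316.]
edge 216 [454.3 190.1] [174.5  11.9] 83.0 z [108.7 114.7 118.7]
[106.79454791 198.97516061 275.38864187]
```

```bash
python3 - <<'E'
from h import *
f=snap("side","s2",(290,240,390,315),8)
P=cloud(f);X,Y,H=[P[...,i] for i in range(3)]
for nm,sgn in(("front",-1),("back",1)):
    dx=(X-454.3)*sgn
    m=(dx>12)&(dx<75)&(abs(Y-181+ (X-454)*0.12)<40)&(H>60)&(H<200)
    q=P[m]; 
    for lo in range(60,200,10):
        w=q[(q[:,2]>=lo)&(q[:,2]<lo+10)]
        if len(w): print(nm,lo,len(w),w.mean(0).round(1),w.min(0).round(),w.max(0).round())
E
```

```text
front 120 5 [406.  195.7 129.1] [404. 194. 129.] [409. 198. 130.]
front 130 14 [403.3 194.  135.7] [396. 187. 130.] [410. 198. 139.]
front 140 24 [402.4 193.6 144.7] [396. 179. 140.] [409. 201. 149.]
front 150 24 [401.6 193.3 154.4] [395. 180. 150.] [410. 200. 160.]
front 160 22 [401.9 196.2 165.1] [391. 189. 160.] [410. 201. 170.]
front 170 61 [400.3 192.9 175.7] [380. 175. 170.] [419. 206. 180.]
front 180 89 [403.4 191.3 185. ] [380. 172. 180.] [442. 205. 190.]
front 190 88 [410.5 191.8 194.4] [379. 167. 190.] [442. 205. 200.]
back 120 7 [495.8 176.8 128.3] [494. 166. 127.] [499. 186. 129.]
back 130 23 [498.8 179.  135.4] [494. 161. 131.] [509. 188. 140.]
back 140 25 [499.6 180.6 144.8] [494. 163. 140.] [509. 188. 150.]
back 150 26 [499.3 180.1 155. ] [493. 166. 150.] [508. 190. 160.]
back 160 25 [500.6 180.7 164.1] [493. 166. 160.] [518. 190. 170.]
back 170 53 [508.9 180.1 176. ] [493. 160. 171.] [525. 189. 180.]
back 180 52 [506.8 182.2 184.5] [469. 162. 180.] [526. 195. 189.]
back 190 54 [493.9 186.2 194.4] [468. 162. 190.] [524. 196. 200.]
```

View pics/s2.png

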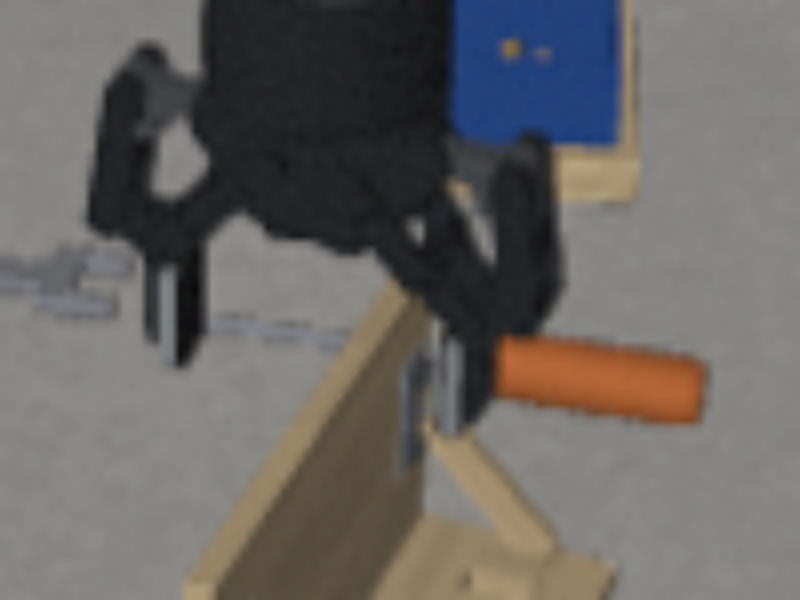

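```bash
python3 - <<'E'
from h import *
import station
print(tip_extent() if callable(tip_extent) else tip_extent)
f=grab_frame("top");P=cloud(f);X,Y,H=[P[...,i] for i in range(3)]
m=(abs(X-454)<70)&(abs(Y-181)<30)&(H>100)&(H<215)
q=P[m]
for lo in range(100,215,10):
    w=q[(q[:,2]>=lo)&(q[:,2]<lo+10)]
    if len(w): print(lo,len(w),w.mean(0).round(1),w.min(0).round(),w.max(0).round())
E
```

```text
19.0
130 1 [405.9 176.6 137.8] [406. 177. 138.] [406. 177. 138.]
140 1 [408.3 176.2 142.2] [408. 176. 142.] [408. 176. 142.]
160 6 [406.3 183.3 166.8] [401. 175. 162.] [410. 202. 169.]
170 18 [409.  181.  176.1] [384. 162. 172.] [522. 187. 180.]
180 20 [414.8 182.2 186.3] [387. 161. 180.] [524. 202. 190.]
190 17 [409.7 176.1 192.7] [384. 168. 190.] [422. 202. 198.]
200 11 [395.3 185.4 203.2] [384. 170. 200.] [419. 199. 209.]
210 10 [395.8 186.3 212.8] [385. 177. 211.] [403. 202. 215.]
```

The side view and depth put the open fingertips near z≈127 mm, but the state implies about 96 mm. That's a mismatch of about 30 mm. Going down 25 mm is safe whichever is right, so I'll do that and measure again.

{"api": "apply_moves", "payload": {"deltas": [[[0,0,0.03,0,0,0,-1],[0,0,0.03,0,0,0,-1],[0,0,0.03,0,0,0,-1],[0,0,0.035,0,0,0,-1],[0,0,0,0,0,0,-1],[0,0,0,0,0,0,-1]]]}}

```text
clock: 4.38
tcp_pos: [453.5, 181.6, 76.8]
orientation: [3.141, 0.002, -0.118]
wrist_force: [-0.3, -0.8, 0.7]
gripper_width: 85.4
```

```bash
cat > tips.py <<'E'
from h import *
def tips():
    s=read_state(); t=s["tcp_pos"]; yaw=s["orientation"][2]
    ex=np.array([np.cos(yaw),np.sin(yaw)]); ey=np.array([-ex[1],ex[0]])
    for n in("side","top"):
        P=cloud(grab_frame(n)).reshape(-1,3); P=P[~np.isnan(P[:,0])]
        L=np.c_[(P[:,:2]-t[:2])@ex,(P[:,:2]-t[:2])@ey,P[:,2]-t[2]]
        for nm,sg in(("front",-1),("back",1)):
            m=(L[:,0]*sg>12)&(L[:,0]*sg<65)&(abs(L[:,1])<20)&(L[:,2]>-40)&(L[:,2]<60)
            q=L[m]
            if len(q)>3: print(n,nm,len(q),"lowest rel z",np.sort(q[:,2])[:4].round(1),"rel x",np.percentile(q[:,0],[5,50,95]).round(1),"rel y",np.percentile(q[:,1],[5,50,95]).round(1))
    print(s["tcp_pos"].round(1),s["wrist_force"].round(1))
if __name__=="__main__": tips()
E
python3 tips.py
```

```text
side front 74 lowest rel z [26.  26.7 27.  28.6] rel x [-58.2 -51.8 -45.6] rel y [-4.8  6.9 11.7]
side back 83 lowest rel z [21.8 24.  24.  24.7] rel x [40.2 42.9 53.9] rel y [-9.3  5.6 11.5]
[453.5 181.6  76.8] [-0.3 -0.8  0.7]
```

The 29 mm offset holds: the true finger height is the reported z plus about 29. I'll go by the camera height, lower 5 mm more and grip.

{"api": "apply_moves", "payload": {"deltas": [[[0.01,0,0.025,0,0,0,-1],[0,0,0,0,0,0,1],[0,0,0,0,0,0,1],[0,0,0,0,0,0,1],[0,0,0,0,0,0,1],[0,0,0,0,0,0,1],[0,0,0,0,0,0,1],[0,0,0,0,0,0,1],[0,0,0,0,0,0,1],[0,0,0,0,0,0,1]]]}}

```text
clock: 5.32
tcp_pos: [456.2, 181.7, 72.8]
orientation: [-3.141, -0.0, -0.118]
wrist_force: [-1.5, 0.4, 3.3]
gripper_width: 9.2
```

{"api": "apply_moves", "payload": {"deltas": [[[0,0,-0.02,0,0,0,1],[0,0,-0.05,0,0,0,1],[0,0,-0.1,0,0,0,1],[0,0,-0.1,0,0,0,1],[0,0,0,0,0,0,1],[0,0,0,0,0,0,1],[0,0,0,0,0,0,1]]]}}

```text
clock: 5.9
tcp_pos: [455.4, 181.4, 125.9]
orientation: [3.141, 0.001, -0.118]
wrist_force: [-0.2, -0.4, -2.6]
gripper_width: 9.0
```

```bash
cat > shelf.py <<'E'
from h import *
def shelf(show=True):
    s=read_state(); t=s["tcp_pos"]; yaw=s["orientation"][2]
    ex=np.array([np.cos(yaw),np.sin(yaw)]); ey=np.array([-ex[1],ex[0]])
    for n in("side","top"):
        f=grab_frame(n); P=cloud(f); g=f["img"].astype(int); wood=((g[...,0]-g[...,2])>25)&(g[...,1]>g[...,2]+8)&(g[...,0]<g[...,1]+60)
        P=P[wood&~np.isnan(P[...,0])]
        L=np.c_[(P[:,:2]-t[:2])@ex,(P[:,:2]-t[:2])@ey,P[:,2]]
        q=L[(abs(L[:,0])<25)&(abs(L[:,1])<115)&(abs(L[:,2]-t[2]-29)<130)]
        if len(q)<20: print(n,"none"); continue
        zt=np.percentile(q[:,2],97); e=q[q[:,2]>zt-6]
        d=np.polyfit(e[:,1],e[:,0],1); dz=np.polyfit(e[:,1],e[:,2],1); w=np.median(e[:,2])
        print(n,len(e),"topz",zt.round(1),w.round(1),"y",np.percentile(e[:,1],[1,99]).round(1),"x0",round(d[1],1),"x5/95",np.percentile(e[:,0]-d[0]*e[:,1],[5,95]).round(1),"yaw rel deg",round(-np.degrees(np.arctan(d[0])),2),"roll",round(np.degrees(np.arctan(dz[0])),2))
    print(t.round(1),np.round(s["orientation"],3),s["wrist_force"].round(1),round(s["gripper_width"],1),s["clock"])
if __name__=="__main__": shelf()
E
python3 shelf.py; python3 go.py 420 -180 280 12.5 10
```

```text
side 133 topz 168.7 167.6 y [-82.3  94.9] x0 -3.6 x5/95 [-8.4  1.9] yaw rel deg -1.14 roll 0.12
top 77 topz 170.4 167.8 y [-95.8 -38. ] x0 -1.5 x5/95 [-5.3  2.8] yaw rel deg 0.12 roll -1.1
[455.4 181.4 125.9] [ 3.141e+00  1.000e-03 -1.180e-01] [-0.2 -0.4 -2.6] 9.0 5.9
from [454.9 181.2 125.3] [ 3.14e+00  3.00e-03 -1.18e-01] dist/row 39.4 turn/row deg 1.93
turn [ 0.      0.0001 -0.0107]
[ 0.004  0.181 -0.077]
[-0.002  0.182 -0.077]
[-0.008  0.181 -0.077]
[-0.014  0.181 -0.077]
[-0.021  0.18  -0.077]
[-0.027  0.18  -0.077]
[-0.033  0.179 -0.077]
[-0.039  0.177 -0.077]
[-0.044  0.176 -0.077]
[-0.05   0.174 -0.077]
```

```bash
python3 go.py 450 -200 225 12.5 12
```

```text
from [454.9 181.2 125.3] [ 3.14e+00  3.00e-03 -1.18e-01] dist/row 32.8 turn/row deg 1.61
turn [ 0.      0.0001 -0.0089]
[ 0.017  0.158 -0.041]
[ 0.012  0.158 -0.041]
[ 0.008  0.159 -0.041]
[ 0.003  0.159 -0.041]
[-0.001  0.159 -0.041]
[-0.006  0.159 -0.041]
[-0.01   0.159 -0.041]
[-0.014  0.158 -0.041]
[-0.019  0.158 -0.041]
[-0.023  0.157 -0.041]
[-0.028  0.156 -0.041]
[-0.032  0.156 -0.042]
```

{"api": "apply_moves", "payload": {"deltas": [[[0.008,0.08,-0.04,0,0,-0.0089,1],[0.012,0.158,-0.06,0,0,-0.0089,1],[0.008,0.159,-0.06,0,0,-0.0089,1],[0.003,0.159,-0.06,0,0,-0.0089,1],[-0.001,0.159,-0.05,0,0,-0.0089,1],[-0.006,0.159,-0.05,0,0,-0.0089,1],[-0.01,0.159,-0.04,0,0,-0.0089,1],[-0.014,0.158,-0.04,0,0,-0.0089,1],[-0.019,0.158,-0.04,0,0,-0.0089,1],[-0.023,0.157,-0.03,0,0,-0.0089,1]]]}}

```text
clock: 6.83
tcp_pos: [451.1, -121.9, 220.1]
orientation: [-3.141, 0.001, 0.162]
wrist_force: [0.6, 0.4, -3.0]
gripper_width: 9.4
```

{"api": "apply_moves", "payload": {"deltas": [[[-0.028,0.156,-0.02,0,0,-0.0089,1],[-0.032,0.156,-0.01,0,0,-0.0089,1],[-0.02,0.08,0,0,0,0,1],[0,0,0,0,0,0,1],[0,0,0,0,0,0,1],[0,0,0,0,0,0,1]]]}}

```text
clock: 7.33
tcp_pos: [449.7, -199.6, 225.4]
orientation: [-3.139, 0.002, 0.217]
wrist_force: [-0.0, 0.6, -2.0]
gripper_width: 9.3
```

```bash
python3 shelf.py; python3 go.py 481.3 -231.2 213 12.5 3
python3 - <<'E'
from h import *
snap("top","t3",(340,170,460,290),5)
E
```

```text
side 78 topz 269.1 267.5 y [-80.6  95.8] x0 -2.8 x5/95 [-6.5  0.2] yaw rel deg -0.59 roll 0.1
top 76 topz 272.5 269.1 y [30.4 92.9] x0 5.6 x5/95 [ 0.  11.7] yaw rel deg 4.99 roll -20.66
[ 449.7 -199.6  225.4] [-3.139e+00  2.000e-03  2.170e-01] [-0.   0.6 -2. ] 9.3 7.3333
from [ 450.  -199.2  225.9] [-3.14e+00  1.00e-03  2.18e-01] dist/row 15.5 turn/row deg 0.04
turn [-0.0002  0.0001 -0.    ]
[0.039 0.063 0.021]
```

View pics/t3.png

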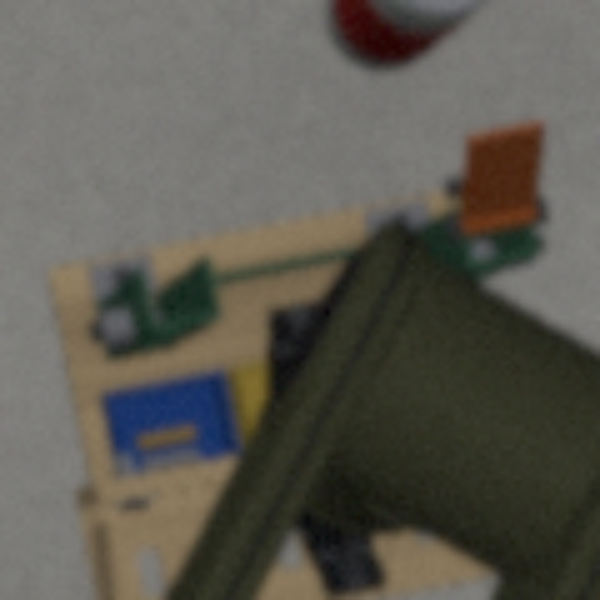

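{"api": "apply_moves", "payload": {"deltas": [[[0.039,0.063,0.022,0,0,0,1],[0.039,0.063,0.022,0,0,0,1],[0.039,0.063,0.022,0,0,0,1],[0,0,0,0,0,0,1],[0,0,0,0,0,0,1],[0,0,0,0,0,0,1]]]}}

```text
clock: 7.98
tcp_pos: [481.5, -232.6, 212.8]
orientation: [-3.14, 0.001, 0.217]
wrist_force: [-0.0, 0.3, -1.8]
gripper_width: 8.8
```

```bash
python3 shelf.py; python3 go.py 481.3 -231.2 213 12.5 1
python3 - <<'E'
from h import *
f=snap("side","s3",(300,140,400,260),5)
O=np.array([522.8,-222.]);a=np.radians(12.5); R=np.array([[np.cos(a),-np.sin(a)],[np.sin(a),np.cos(a)]])
for n in("side","top"):
    P=cloud(f if n=="side" else grab_frame(n)); H=P[...,2]; L=(P[...,:2]-O)@R
    for sgn in(1,-1):
      for lo,hi in((120,205),(214,233)):
        m=(H>lo)&(H<hi)&(abs(L[...,1]-sgn*75)<25)&(abs(L[...,0]-15)<22)
        if m.sum()>5: print(n,sgn,lo,m.sum(),np.round(np.percentile(L[m],[2,5,50,95,98],axis=0).T,1).tolist())
E
```

```text
side 79 topz 256.6 254.9 y [-83.2  95.7] x0 -1.7 x5/95 [-4.9  1.5] yaw rel deg -0.07 roll -0.06
top 88 topz 259.4 256.1 y [30.  93.3] x0 2.6 x5/95 [-2.1  6.5] yaw rel deg 2.69 roll -8.4
[ 481.5 -232.6  212.8] [-3.14e+00  1.00e-03  2.17e-01] [-0.   0.3 -1.8] 8.8 7.9833
from [ 481.2 -232.3  213.2] [-3.141e+00  1.000e-03  2.170e-01] dist/row 1.1 turn/row deg 0.08
turn [-0.0002  0.0002 -0.0004]
[ 0.001 -0.005  0.001]
side 1 120 237 [[-0.6, 0.1, 14.9, 26.8, 28.5], [82.8, 84.7, 89.6, 96.3, 98.7]]
side 1 214 101 [[-0.7, 1.2, 14.0, 27.7, 28.6], [52.2, 52.6, 76.8, 93.6, 94.9]]
side -1 120 96 [[-0.8, -0.0, 15.9, 35.3, 35.7], [-81.8, -76.7, -61.8, -54.3, -53.7]]
side -1 214 69 [[1.2, 1.5, 13.6, 31.7, 33.1], [-93.9, -92.3, -64.0, -53.8, -53.1]]
top 1 120 139 [[1.1, 1.2, 13.9, 30.0, 30.9], [58.4, 58.5, 85.6, 97.8, 98.8]]
top 1 214 72 [[1.1, 1.3, 8.7, 28.1, 29.4], [56.0, 56.4, 73.1, 90.3, 90.4]]
```

View pics/s3.png

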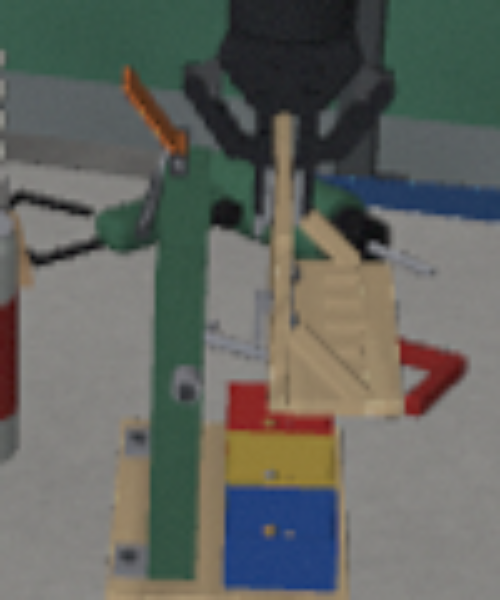

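{"api": "apply_moves", "payload": {"deltas": [[[0.03,-0.006,0,0,0,0,1],[0.03,0,0,0,0,0,1],[0.03,0,0,0,0,0,1],[0.03,0,0,0,0,0,1],[0.03,0,0,0,0,0,1],[0.01,0,0,0,0,0,1],[0,0,0,0,0,0,1],[0,0,0,0,0,0,1]]]}}

```text
clock: 8.85
tcp_pos: [512.5, -224.3, 213.2]
orientation: [-3.141, 0.001, 0.218]
wrist_force: [-0.4, 0.5, -1.5]
gripper_width: 9.2
```

{"api": "apply_moves", "payload": {"deltas": [[[0.01,0,0,0,0,0,1],[0.01,0,0,0,0,0,1],[0,0,0,0,0,0,1],[0,0,0,0,0,0,1]]]}}

```text
clock: 9.18
tcp_pos: [516.4, -223.6, 213.4]
orientation: [3.142, -0.0, 0.217]
wrist_force: [-0.2, 0.2, -1.3]
gripper_width: 9.2
```

```bash
python3 shelf.py
```

```text
side 81 topz 257.5 255.5 y [-85.   95.8] x0 -2.6 x5/95 [-6.5  1.3] yaw rel deg -0.54 roll -0.17
top 99 topz 258.8 255.8 y [34.3 93.5] x0 0.4 x5/95 [-4.2  4.7] yaw rel deg 0.9 roll 0.02
[ 516.4 -223.6  213.4] [ 3.142 -0.     0.217] [-0.2  0.2 -1.3] 9.2 9.1833
```

{"api": "apply_moves", "payload": {"deltas": [[[0.01,0,0,0,0,0,1],[0.005,0,0,0,0,0,1],[0,0,0,0,0,0,1],[0,0,0,0,0,0,1]]]}}

```text
clock: 9.62
tcp_pos: [519.4, -222.9, 213.4]
orientation: [3.142, -0.0, 0.217]
wrist_force: [-0.3, 0.3, -2.7]
gripper_width: 9.6
```

{"api": "apply_moves", "payload": {"deltas": [[[0.005,0,0,0,0,0,1],[0.005,0,0,0,0,0,1],[0,0,0,0,0,0,1],[0,0,0,0,0,0,1]]]}}

```text
clock: 9.95
tcp_pos: [519.7, -222.8, 213.3]
orientation: [-3.141, 0.003, 0.217]
wrist_force: [-4.7, -1.6, -0.2]
gripper_width: 9.2
```

{"api": "apply_moves", "payload": {"deltas": [[[-0.003,0,0.02,0,0,0,1],[0,0,0.02,0,0,0,1],[0,0,0.01,0,0,0,1],[0,0,0,0,0,0,1],[0,0,0,0,0,0,1]]]}}

```text
clock: 10.37
tcp_pos: [519.6, -222.8, 202.7]
orientation: [-3.141, 0.002, 0.217]
wrist_force: [-4.1, -2.5, -1.2]
gripper_width: 9.4
```

{"api": "apply_moves", "payload": {"deltas": [[[0,0,0.01,0,0,0,1],[0,0,0.01,0,0,0,1],[0,0,0,0,0,0,1],[0,0,0,0,0,0,1]]]}}

```text
clock: 10.7
tcp_pos: [519.9, -223.6, 200.9]
orientation: [3.139, 0.001, 0.217]
wrist_force: [-8.6, -2.3, 8.7]
gripper_width: 9.1
```

```bash
python3 shelf.py
```

```text
side 78 topz 245.0 243.1 y [-85.1  91.4] x0 -0.6 x5/95 [-6.8 17.5] yaw rel deg 2.47 roll -0.24
top 93 topz 245.5 242.8 y [36.7 93.3] x0 -0.1 x5/95 [-4.4  4.4] yaw rel deg 0.71 roll 0.7
[ 519.9 -223.6  200.9] [3.139e+00 1.000e-03 2.170e-01] [-8.6 -2.3  8.7] 9.1 10.7
```

{"api": "apply_moves", "payload": {"deltas": [[[-0.007,0,0.01,0,0,0,1],[0,0,0.01,0,0,0,1],[0,0,0,0,0,0,1],[0,0,0,0,0,0,1]]]}}

```text
clock: 11.13
tcp_pos: [519.9, -223.3, 196.1]
orientation: [3.14, -0.001, 0.217]
wrist_force: [-3.0, -0.9, 1.4]
gripper_width: 9.2
```

{"api": "apply_moves", "payload": {"deltas": [[[0,0,0.01,0,0,0,1],[0,0,0.01,0,0,0,1],[0,0,0,0,0,0,1],[0,0,0,0,0,0,1]]]}}

```text
clock: 11.47
tcp_pos: [518.6, -222.7, 189.1]
orientation: [-3.14, 0.003, 0.217]
wrist_force: [-0.3, -2.6, -12.6]
gripper_width: 9.2
```

{"api": "apply_moves", "payload": {"deltas": [[[0,0,0.01,0,0,0,1],[0,0,0.01,0,0,0,1],[0,0,0,0,0,0,1],[0,0,0,0,0,0,1]]]}}

```text
clock: 11.8
tcp_pos: [519.5, -222.8, 187.0]
orientation: [-3.141, -0.0, 0.217]
wrist_force: [-0.9, -2.1, -7.8]
gripper_width: 9.1
```

```bash
python3 shelf.py
```

```text
side 81 topz 232.2 229.4 y [-81.9  96.4] x0 -0.0 x5/95 [-7.4 17.8] yaw rel deg 3.09 roll -1.52
top 84 topz 232.7 229.5 y [35.5 93.1] x0 1.2 x5/95 [-2.9  5.3] yaw rel deg 1.7 roll 0.08
[ 519.5 -222.8  187. ] [-3.141 -0.     0.217] [-0.9 -2.1 -7.8] 9.1 11.8
```

{"api": "apply_moves", "payload": {"deltas": [[[0,0,0.01,0,0,0,1],[0,0,0.01,0,0,0,1],[0,0,0,0,0,0,1],[0,0,0,0,0,0,1]]]}}

```text
clock: 12.23
tcp_pos: [519.8, -223.0, 184.8]
orientation: [3.141, -0.002, 0.217]
wrist_force: [-3.3, -0.7, 4.2]
gripper_width: 9.0
```

{"api": "apply_moves", "payload": {"deltas": [[[0,0,0.01,0,0,0,1],[0,0,0.005,0,0,0,1],[0,0,0,0,0,0,1],[0,0,0,0,0,0,1]]]}}

```text
clock: 12.57
tcp_pos: [519.9, -223.0, 184.5]
orientation: [3.139, -0.003, 0.217]
wrist_force: [-7.2, 1.0, 20.2]
gripper_width: 9.2
```

```bash
python3 shelf.py
```

```text
side 81 topz 228.8 227.0 y [-78.9  97.2] x0 -1.5 x5/95 [-6.9  4.9] yaw rel deg 2.05 roll -0.77
top 76 topz 231.3 228.1 y [36.1 93.6] x0 1.4 x5/95 [-3.   5.3] yaw rel deg 1.74 roll -0.07
[ 519.9 -223.   184.5] [ 3.139e+00 -3.000e-03  2.170e-01] [-7.2  1.  20.2] 9.2 12.5667
```

{"api": "apply_moves", "payload": {"deltas": [[[0,0,-0.012,0,0,0,1],[0,0,0,0,0,0,0.4],[0,0,0,0,0,0,0.4],[0,0,0,0,0,0,0.4],[0,0,0,0,0,0,0.4],[0,0,0,0,0,0,0.4],[0,0,0,0,0,0,0.4]]]}}

```text
clock: 13.25
tcp_pos: [519.4, -222.7, 182.4]
orientation: [-3.141, 0.0, 0.217]
wrist_force: [-0.3, 0.3, -0.2]
gripper_width: 25.5
```

```bash
python3 shelf.py
```

```text
side 77 topz 228.8 227.0 y [-73.7  96.4] x0 -1.6 x5/95 [-6.2  1.8] yaw rel deg 1.81 roll -0.6
top 90 topz 230.1 227.6 y [35.8 92.4] x0 0.6 x5/95 [-4.   4.9] yaw rel deg 1.13 roll 0.73
[ 519.4 -222.7  182.4] [-3.141  0.     0.217] [-0.3  0.3 -0.2] 25.5 13.25
```

{"api": "apply_moves", "payload": {"deltas": [[[0,0,-0.03,0,0,0,0.4],[0,0,-0.06,0,0,0,0.4],[0,0,-0.1,0,0,0,0.4],[0,0,-0.1,0,0,0,0.4],[0,0,-0.1,0,0,0,0.4],[0,0,-0.1,0,0,0,0.4],[0,0,-0.1,0,0,0,0.4],[0,0,0,0,0,0,1],[0,0,0,0,0,0,1],[0,0,0,0,0,0,1]]]}}

```text
clock: 14.18
tcp_pos: [518.9, -222.7, 300.3]
orientation: [-3.141, 0.001, 0.217]
wrist_force: [-0.2, -0.6, -0.4]
gripper_width: 0.3
```

```bash
python3 - <<'E'
from h import *
s=read_state(); print(s["tcp_pos"],s["wrist_force"],s["gripper_width"])
f=snap("side","s4",(280,120,420,260),5)
O=np.array([522.8,-222.]);a=np.radians(12.5); R=np.array([[np.cos(a),-np.sin(a)],[np.sin(a),np.cos(a)]])
for n in("side","top"):
    f=f if n=="side" else grab_frame(n); P=cloud(f); H=P[...,2]; L=(P[...,:2]-O)@R
    g=f["img"].astype(int); wood=((g[...,0]-g[...,2])>20)&(abs(g[...,0]-g[...,1])<55)&(g[...,0]>=g[...,1])
    m=wood&(abs(L[...,0]+5)<9)&(H>215)&(H<240)&(abs(L[...,1])<105)
    q=np.c_[L[m],H[m]]; e=q[q[:,2]>222]
    print(n,len(e),np.percentile(e,[2,50,98],axis=0).T.round(1).tolist(),"yaw",-np.degrees(np.polyfit(e[:,1],e[:,0],1)[0]).round(2),"roll",np.degrees(np.polyfit(e[:,1],e[:,2],1)[0]).round(2))
    for y0 in(75,0,-75):
        w=e[abs(e[:,1]-y0)<20]; 
        if len(w): print(y0,len(w),np.median(w[:,2]).round(1),w[:,0].mean().round(1))
    m=(H>240)&(H<300)&(abs(L[...,1]+75)<25)&(L[...,0]>10)&(L[...,0]<75); q=np.c_[L[m],H[m]]
    if len(q): print("keeper",len(q),np.percentile(q,[2,50,98],axis=0).T.round(1).tolist())
E
python3 go.py 618 -278 300 12.5 6
```

```text
[ 518.90211164 -222.65903764  300.29243703] [-0.15458948 -0.6451858  -0.42607273] 0.33445628056751353
side 81 [[-10.2, -6.1, -1.6], [-89.8, 12.2, 92.9], [223.8, 226.8, 231.5]] yaw 0.32 roll -0.19
75 22 226.0 -6.8
0 19 227.1 -5.8
-75 13 227.5 -6.0
keeper 73 [[17.9, 37.0, 53.2], [-96.7, -70.1, -55.5], [240.8, 260.8, 283.9]]
top 132 [[-9.0, -4.0, 0.6], [19.0, 56.0, 92.7], [222.9, 226.6, 231.7]] yaw 0.47 roll 0.16
75 68 226.5 -4.2
0 4 227.6 -1.5
from [ 518.5 -222.5  299.4] [-3.14e+00  2.00e-03  2.17e-01] dist/row 19.0 turn/row deg 0.03
turn [-0.0001  0.0001 -0.0001]
[ 0.071  0.063 -0.001]
```

View pics/s4.png

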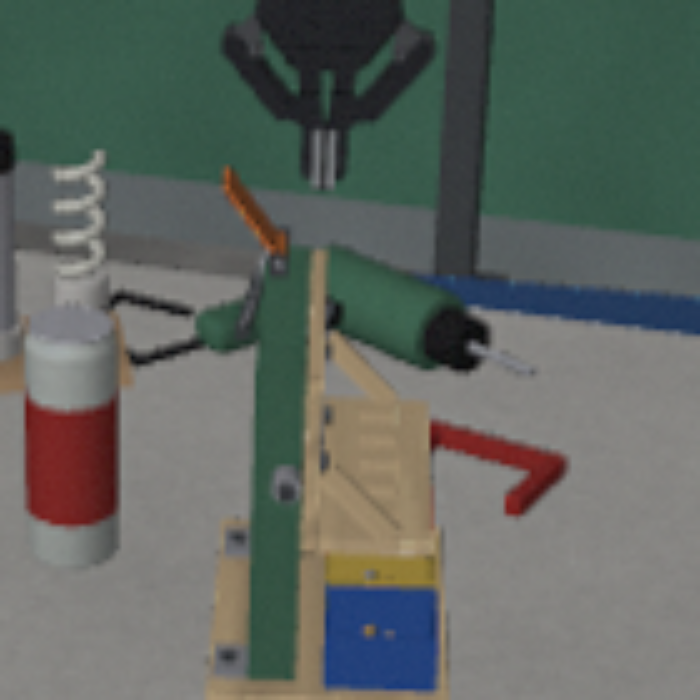

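{"api": "apply_moves", "payload": {"deltas": [[[0,0,-0.08,0,0,0,1],[0.08,0.063,0,0,0,0,1],[0.08,0.063,0,0,0,0,1],[0.08,0.063,0,0,0,0,1],[0.08,0.063,0,0,0,0,1],[0.08,0.063,0,0,0,0,1],[0.08,0.063,0,0,0,0,1],[0,0,0,0,0,0,1],[0,0,0,0,0,0,1]]]}}

```text
clock: 15.03
tcp_pos: [629.3, -276.1, 314.3]
orientation: [-3.139, 0.003, 0.217]
wrist_force: [-0.6, -0.0, -0.0]
gripper_width: -0.3
```

```bash
python3 go.py 625 -276 258 12.5 4
python3 - <<'E'
from h import *
s=read_state();t=s["tcp_pos"]
O=np.array([522.8,-222.]);a=np.radians(12.5); R=np.array([[np.cos(a),-np.sin(a)],[np.sin(a),np.cos(a)]])
print((t[:2]-O)@R)
P=cloud(grab_frame("side")); H=P[...,2]; L=(P[...,:2]-O)@R
m=(H>300)&(H<370)&(abs(L[...,1]+75)<35)&(abs(L[...,0]-88)<35); q=np.c_[L[m],H[m]]; print(len(q),np.sort(q[:,2])[:5])
for lo in range(300,370,10):
    w=q[(q[:,2]>=lo)&(q[:,2]<lo+10)]
    if len(w): print(lo,np.percentile(w,[2,98],axis=0).T.round().tolist())
E
```

```text
from [ 629.3 -276.1  314.3] [-3.139e+00  3.000e-03  2.170e-01] dist/row 14.1 turn/row deg 0.06
turn [-0.0002  0.0002 -0.0001]
[-0.005 -0.001  0.07 ]
[ 92.31054084 -75.83755459]
122 [325.43961257 327.56308863 327.58567348 328.69116842 329.06806608]
320 [[79.0, 93.0], [-80.0, -64.0], [326.0, 329.0]]
330 [[76.0, 100.0], [-80.0, -62.0], [330.0, 340.0]]
340 [[76.0, 100.0], [-77.0, -59.0], [341.0, 349.0]]
350 [[76.0, 101.0], [-78.0, -63.0], [350.0, 360.0]]
360 [[68.0, 107.0], [-80.0, -60.0], [360.0, 370.0]]
```

{"api": "apply_moves", "payload": {"deltas": [[[0,0,0.07,0,0,0,1],[0,0,0.07,0,0,0,1],[0,0,0.07,0,0,0,1],[0,0,0.07,0,0,0,1],[-0.03,0,0,0,0,0,1],[-0.03,0,0,0,0,0,1],[-0.03,0,0,0,0,0,1],[-0.03,0,0,0,0,0,1],[0,0,0,0,0,0,1]]]}}

```text
clock: 15.83
tcp_pos: [606.6, -281.2, 263.7]
orientation: [3.14, -0.005, 0.217]
wrist_force: [2.6, 2.5, 1.4]
gripper_width: 0.1
```

{"api": "apply_moves", "payload": {"deltas": [[[-0.03,0,0,0,0,0,1],[-0.03,0,0,0,0,0,1],[-0.03,0,0,0,0,0,1],[-0.03,0,0,0,0,0,1],[-0.03,0,0,0,0,0,1],[0,0,0,0,0,0,1]]]}}

```text
clock: 16.33
tcp_pos: [574.7, -288.0, 261.0]
orientation: [-3.142, 0.002, 0.216]
wrist_force: [1.1, -0.2, 0.2]
gripper_width: -0.2
```

{"api": "apply_moves", "payload": {"deltas": [[[-0.03,0,0,0,0,0,1],[-0.03,0,0,0,0,0,1],[-0.03,0,0,0,0,0,1],[-0.03,0,0,0,0,0,1],[-0.03,0,0,0,0,0,1],[0,0,0,0,0,0,1],[0,0,0,0,0,0,1]]]}}

```text
clock: 16.92
tcp_pos: [546.8, -294.3, 260.8]
orientation: [-3.141, 0.0, 0.216]
wrist_force: [0.0, -0.3, -0.2]
gripper_width: -0.1
```

```bash
cat > k.py <<'E'
from h import *
import sys
s=read_state();t=s["tcp_pos"]
O=np.array([522.8,-222.]);a=np.radians(12.5); R=np.array([[np.cos(a),-np.sin(a)],[np.sin(a),np.cos(a)]])
print((t[:2]-O)@R,t[2],s["wrist_force"].round(1))
for n in("side","top"):
    f=grab_frame(n); P=cloud(f); H=P[...,2]; L=(P[...,:2]-O)@R; g=f["img"].astype(int)
    m=(H>225)&(H<310)&(abs(L[...,1]+75)<25)&(abs(L[...,0]-10)<60)&(g[...,0]>g[...,2]*2)&(g[...,0]>g[...,1]*1.5); q=np.c_[L[m],H[m]]
    if len(q)>5: print(n,"orange",len(q),np.percentile(q,[2,50,98],axis=0).T.round(1).tolist())
E
python3 k.py
```

```text
[  7.78679849 -75.77122348] 260.8174897855101 [ 0.  -0.3 -0.2]
side orange 87 [[-39.1, -7.8, 20.8], [-88.0, -68.6, -56.3], [232.9, 236.0, 240.0]]
top orange 50 [[-34.1, 18.0, 25.4], [-85.5, -64.8, -58.1], [231.5, 237.8, 243.6]]
```

{"api": "apply_moves", "payload": {"deltas": [[[0,0,-0.1,0,0,0,1],[0,0,-0.1,0,0,0,1],[0,0,-0.1,0,0,0,1],[0,0,-0.1,0,0,0,1],[0,0,-0.1,0,0,0,1],[0,0,0,0,0,0,1],[0,0,0,0,0,0,1],[0,0,0,0,0,0,1]]]}}

```text
clock: 17.68
tcp_pos: [547.2, -293.8, 359.9]
orientation: [-3.141, 0.001, 0.217]
wrist_force: [0.2, 0.5, -0.6]
gripper_width: -0.3
```

```bash
python3 k.py; python3 - <<'E'
from h import *
f=snap("side","s5",(280,120,420,260),5)
O=np.array([522.8,-222.]);a=np.radians(12.5); R=np.array([[np.cos(a),-np.sin(a)],[np.sin(a),np.cos(a)]])
P=cloud(f); H=P[...,2]; L=(P[...,:2]-O)@R
m=(abs(L[...,0]+5)<9)&(H>222)&(H<233)&(L[...,1]<100)&(L[...,1]>-50); e=np.c_[L[m],H[m]]
for y0 in(75,35,0,-35):
    w=e[abs(e[:,1]-y0)<20]; print(y0,len(w),np.median(w[:,2]).round(1),w[:,0].mean().round(1))
g0=np.load("side0.npz")["img"].astype(int); d=abs(g0-f["img"].astype(int)).sum(2)
# bystander regions in the first side picture
for n,(u0,v0,u1,v1) in dict(can=(284,180,306,234),car=(204,244,266,276),wrench=(266,264,308,282),sd=(340,278,380,294),sd2=(376,356,404,412),hammer=(240,376,370,416),cup=(205,308,238,350),clamp=(356,202,394,224)).items(): print(n,d[v0:v1,u0:u1].mean().round(1))
E
```

```text
[  8.26072437 -75.40017124] 359.91125182622005 [ 0.2  0.5 -0.6]
side orange 87 [[-39.0, -7.8, 20.7], [-89.9, -71.1, -53.9], [231.9, 236.3, 242.4]]
top orange 170 [[-11.1, 12.3, 24.9], [-91.2, -70.5, -58.9], [231.1, 236.3, 242.2]]
75 32 227.6 -4.5
35 18 226.8 -5.6
0 19 227.6 -6.0
-35 15 227.5 -5.4
can 8.1
car 8.6
wrench 8.7
sd 23.7
sd2 8.3
hammer 8.5
cup 8.9
clamp 39.6
```

View pics/s5.png

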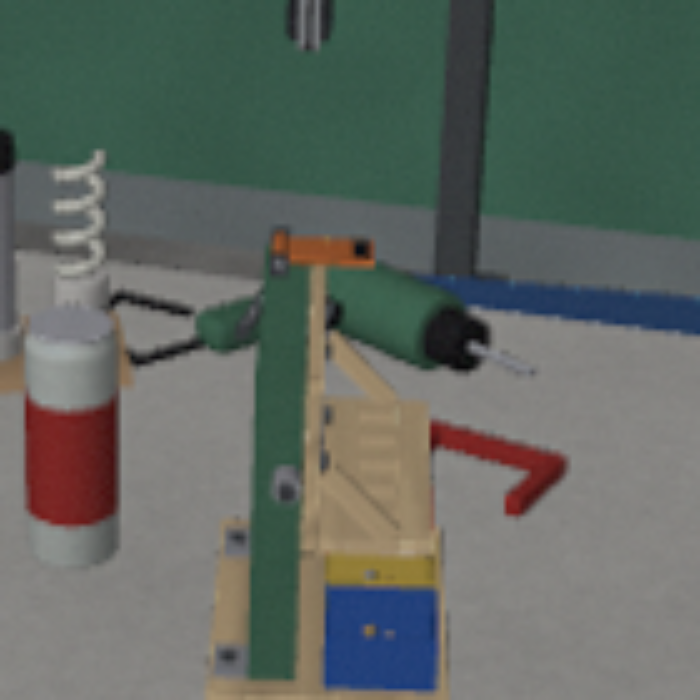

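The side view shows the keeper level over the board top at (325,250), the board flush against the uprights, and the gripper clear above.

```bash
python3 -c "
from station import *
print(finish_job())"
```

```text
the job is handed in; nothing more can be done
None
```

The shelf hangs fully home in the top slots and the keeper is shut over its back board. I handed the job in at about 18 s of the 64 s allowed; no verdict was reported.

**What I did:** I gripped the shelf at the middle of its top edge, fed both tabs into the top slots and pushed it down to a hard stop. The last push peaked at about 20 N. I then let go and pushed the keeper forward from behind with closed fingers until it snapped.

**Last checks:**
- **Shelf:** the top edge measures 226.8–227.6 mm along its visible length, against 227 mm for home. It sits about 5 mm in front of the uprights' face. Yaw and roll, measured before the keeper was closed, were within 0.5°.
- **Keeper:** level at about z = 236 mm and pointing forward.
- **Robot:** gripper about 100 mm clear above, wrist force below 1 N.
- **Other objects:** six of the eight look unchanged in the before/after side pictures. The image regions of the orange screwdriver and the clamp did change. I put this down to the shelf having moved: it had stood beside the screwdriver and now hides part of the clamp. I did not measure either position separately.

**Disagreement:** the reported tool height read about 29 mm lower than the cameras showed for the fingers. I used the camera heights, and both the grip and the home stop came out as they predicted.

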